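# Line up two quarter-turn fasteners and hold the access cover shut

## Task

The white access cover of the blue instrument stands ajar on its spring. Turn its two black quarter-turn fasteners until the white line on each lines up with the red marks before and behind it, then press the cover down flush on the frame with the gripper and keep pressing: finish while still holding it shut, because it springs open again when let go. Do not force the cover down before both fasteners are lined up, and leave the flask, the tube and the beaker alone.

Things in the scene. Friction and masses are not known exactly. Their poses are not given: they have to be found in the camera images.
- housing: Fixed blue instrument box, 180 x 250 x 85 mm (x, y, z), open at the top. Origin at the centre of its underside on the table; z up, its front (switch, vents) faces its -x. The cover's frame is its rim, 85 mm above the origin.
- cover: White cover plate, 160 x 240 x 6 mm, hinged along its back edge. Origin on the hinge line: housing frame (80, 0, 85) mm. The plate reaches from 5 mm to 165 mm along -x of its own frame, its top face is 6 mm above the origin along its own z. Shut, its axes are those of the housing and its top lies 91 mm above the table. It carries the two fasteners.
- cover_front (a point): Point on the top face of the cover at its front edge, midway between the fasteners, in the middle of a black rubber press pad 20 x 70 mm; cover frame (-150, 0, 6) mm. 91 mm above the table when shut, about 109 mm when ajar. Axes of the cover.
- cover_hinge (a joint): Cover hinge angle, rad: 0 = shut and flush on the frame (stop), 0.12 = ajar as it stands by itself (stop). A spring pushes it open: at the press pad it takes about 3 N to start it and 7 N to shut it fully, with no catch. If a fastener is not lined up, its blade meets the frame at about 0.064 and the cover cannot close.
- left_grip (a point): Left fastener (at housing +y): a black wing, 36 mm long, 12 mm wide, standing 32.5 mm above the cover, on a flat washer 30 mm across and 2.5 mm high. The point lies on its turning axis, 25 mm above the cover's top face, 7.5 mm below the wing's top. Its x runs along the wing (and along the white line on its top), its z is the turning axis, up out of the cover. The axis stands in the cover frame at (-125, 70) mm.
- right_grip (a point): Right fastener (at housing -y): same as the left one, at (-125, -70) mm in the cover frame.
- left_fastener (a joint): Angle of the left fastener, rad: 0 = lined up (wing and white line along the cover's x, in line with the red marks; the blade below fits the frame's slot), positive is counter-clockwise seen from above. Starts at 0.7 to 1.45, so it is turned clockwise to 0; stops at -0.5 and 1.6, no click at 0. The blade enters the slot within about 0.2 rad of 0. About 0.04 N m turns it; it stays where it is left.
- right_fastener (a joint): The same for the right fastener.
- flask: Conical glass flask, 79 mm across, 137 mm high, standing loose on the table; origin under its centre. A bystander.
- tube: Blue-capped tube, 35 mm across, 117 mm high, standing loose; origin under its centre. A bystander.
- beaker: Clear plastic beaker, about 101 mm across, 103 mm high, standing loose; origin under its centre. A bystander.

How it is judged:
By the outcome, as a careful person would: the job done as asked, in the order asked, and still so for the second after the job is handed in, while the arm keeps its last pose, push and grip.
It also fails if it takes over 54 s, if anything falls off the work surface, if the arm or the gripper's body presses on something with over 40 N, if the wrist force passes 120 N, or if a joint passes its speed limit or range.

## Robot

A 7-joint arm with a two-finger parallel gripper is mounted at the origin on a cart in front of the work surface, level with it; the furniture and walls round the work are solid. World frame = base frame: x ahead of the robot, y to its left, z up, the work surface at z = 0. Lengths are in m, angles in rad, forces in N, time in s.
With the tool pointing down it reaches from about 0.425 to 0.875 m from the base axis. Payload 9.9 kg.
Tool frame: the origin (TCP) lies midway between the tips of the shut fingers; the grasp point (between the pads) lies 19 mm behind it (ctrl.pinch_z is the distance from the TCP to the grasp point, in m); z points along the fingers, y is the line along which they close (so a half turn about z gives the same grasp; the last joint's range is limited). The gripper opens to 85 mm and grips with 20 to 120 N. Pads are 22 mm wide; open, the fingers measure 114 mm over their backs; the gripper's body (76 mm by 85 mm) begins 54 mm behind the grasp point. The pads swing forward as they close: fully open they stand 13 mm farther back than shut.
Start: joints at [1.04, 0.576, 0.025, 1.437, -0.015, 1.129, -0.057], TCP at [0.292, -0.609, 0.231] pointing down, gripper open.
Joint ranges: [-2.76, 2.76], [-0.34, 2.15], [-1.52, 1.57], [0.19, 2.46], [-1.09, 4.23], [0.17, 1.99], [-2.82, 2.82]. Speed limits (rad/s): [2.22, 2.22, 3.01, 3.01, 3.14, 3.14, 3.14].

## Interface

Orientations are given as a 3x3 rotation matrix whose columns are the frame's x, y, z axes.
In Python, from workcell import ctrl, jaws, solve_ik, viewer, job gives the robot as it stands. Calls block until the motion is done:
- ctrl.reach(position, orientation): joint-space move of the TCP to a pose.
- ctrl.servo_line(position, rot=None, feed=0.15): straight line of the TCP; rot=None keeps the orientation; feed is the mean speed in m/s.
- ctrl.move_j(angles): joint-space move.
- jaws.command_gripper(opening, f_grip=None): finger opening in m; f_grip is the grip in N (None keeps the last); returns when the fingers have stopped.
- ctrl.wait(seconds).
- solve_ik(position, orientation): joint angles nearest the present ones, or None.
- ctrl.get_obs(): the state.
- viewer.capture(name): name is "scene" or "top" or "wrist"; returns a dict with "image" (420x560x3 uint8, blue, green, red), "fx", "fy", "cx", "cy" (pixels), "rvec" (rotation vector, rad) and "tvec" (3), from world to camera coordinates, as OpenCV has them. Camera axes: x right, y down, z forward; pixel columns grow to the right and rows downward; lengths in m; the calibration is good to about 2 mm. A picture is of the moment at which its call begins. There is no depth.
A pose or a line that the arm cannot do raises ctrl.PlanningError and nothing moves.
- job.finish_job(): hands the job in; it is judged then, once.
The state is a dict: "t": time; "joints": joint angles; "joint_velocities": joint speeds; "effort": joint torques, N m; "tool_pos": TCP position; "tool_rot": TCP orientation; "wrist_force": force on the tool from outside, world axes, zero at the start; "torque": the same for the moment, N m; "opening": finger opening in m; "grasp_force": force on a finger pad.
Only numpy, scipy, OpenCV 4.12 (cv2) and the standard library are available. Lean on these libraries where they do the work, as an engineer would, in place of code of your own. Each camera call takes 0.05 s, during which the arm holds its last target. There are 200 camera calls.

## Working session

There is one attempt and no reset: what is moved stays moved. The work goes in short steps, each a Python script; the robot and the scene stay as the last script left them, time stands still between calls to the robot, and variables do not carry over. Pictures are saved under pics/ and viewed, at most 10 in all, crops included, and the job is handed in when it is done.

```bash
mkdir -p pics; ls; python3 - <<'E'
from workcell import ctrl, viewer
import cv2
for n in ("scene","top"):
    c=viewer.capture(n); cv2.imwrite(f"pics/{n}0.png",c["image"]); print(n,c["fx"],c["cx"],c["cy"],c["rvec"],c["tvec"])
o=ctrl.get_obs(); print(o["t"],o["tool_rot"],ctrl.pinch_z)
E
```

```text
pics
scene 403.1362986068648 275.0928028494248 209.3443982926576 [ 0.89620053 -2.39015218  1.17642232] [0.36866261 0.33404978 0.69632775]
top 390.79457914086635 286.62655567452526 207.90112189536592 [ 2.09742178 -2.15500622  0.1999178 ] [-0.04997381  0.55943504  1.05305351]
0.1 [[ 9.01814034e-01  4.32123824e-01 -6.70777683e-04]
 [ 4.32124343e-01 -9.01813043e-01  1.33684719e-03]
 [-2.72325441e-05 -1.49544692e-03 -9.99998881e-01]] 0.0187
```

View pics/scene0.png

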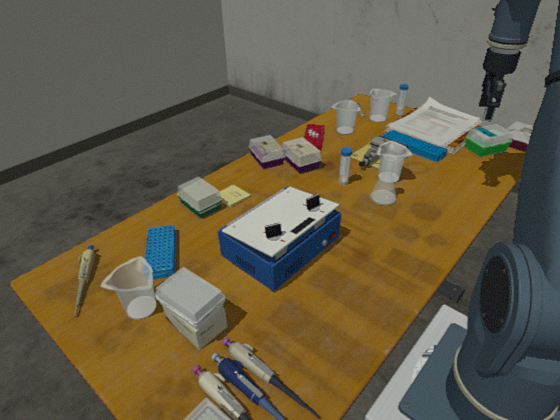

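View pics/top0.png

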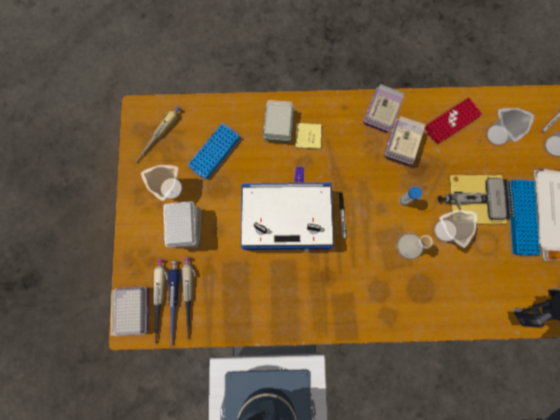

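The scene view shows the box with its front facing the robot. In the top view it is centred near pixel (287,217), with the left fastener near (262,229) and the right near (314,228). The bystanders are well off to the right, at x>400.

```bash
cat > h.py <<'E'
import numpy as np, cv2
from workcell import ctrl, jaws, solve_ik, viewer, job
def cam(c):
    R=cv2.Rodrigues(np.array(c["rvec"],float))[0]; t=np.array(c["tvec"],float).ravel()
    return R,t
def ray(c,u,v,z):
    R,t=cam(c); C=-R.T@t
    d=R.T@np.array([(u-c["cx"])/c["fx"],(v-c["cy"])/c["fy"],1.])
    return C+d*(z-C[2])/d[2]
def proj(c,P):
    R,t=cam(c); q=(R@np.atleast_2d(P).T).T+t
    return np.c_[q[:,0]/q[:,2]*c["fx"]+c["cx"], q[:,1]/q[:,2]*c["fy"]+c["cy"]]
def down(yaw):  # tool y axis at angle yaw, z down
    y=np.array([np.cos(yaw),np.sin(yaw),0]); z=np.array([0,0,-1.]); return np.c_[np.cross(y,z),y,z]
E
python3 - <<'E'
from h import *
c=viewer.capture("top")
for n,u,v,z in [("L",262,229,.135),("R",314,228,.135),("pad",287,238.5,.109),("bl",242,184,.091),("br",332,184,.091),("flask",410,245,.0)]: print(n,ray(c,u,v,z).round(3))
im=cv2.resize(c["image"][170:260,230:350],None,fx=6,fy=6,interpolation=cv2.INTER_CUBIC); cv2.imwrite("pics/topc.png",im)
p=ray(c,287,230,.12)
# view from above over the front; wrist camera
R=down(np.pi/2)
ok=None
for yaw in (np.pi/2,-np.pi/2):
    q=solve_ik([p[0]-.02,p[1],.33],down(yaw)); print(yaw,q)
E
```

```text
L [0.489 0.001 0.135]
R [ 0.488 -0.134  0.135]
pad [ 0.465 -0.064  0.109]
bl [0.621 0.056 0.091]
br [ 0.614 -0.192  0.091]
flask [ 0.448 -0.421  0.   ]
1.5707963267948966 [ 0.66466573  0.24585863 -0.79682411  1.76815934  0.18743231  1.20573172
  1.38629655]
-1.5707963267948966 [ 0.16681698  0.18811812 -0.1592906   1.78288238  0.03217972  1.1731039
 -1.5729724 ]
```

View pics/topc.png

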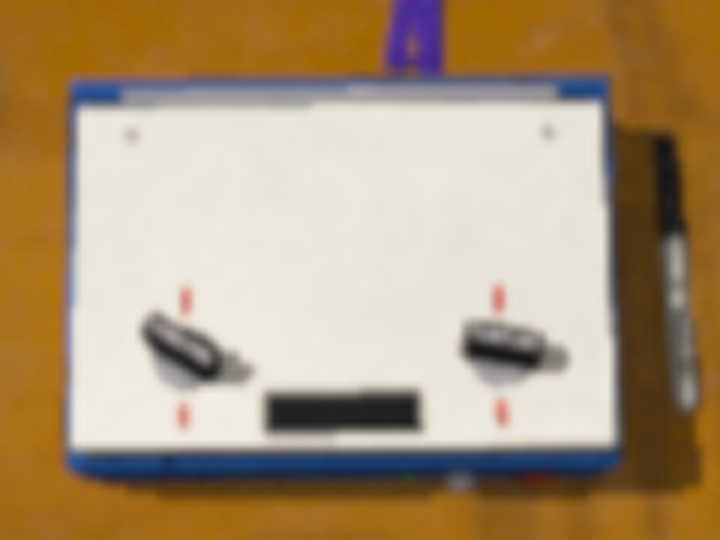

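Crop (6×): the red marks are at left (185,300)/(183,417) and right (498,298)/(502,413). The left wing sits about 1.0 rad off and the right about 1.4 rad. Next, a close look with the wrist camera.

```bash
python3 - <<'E'
from h import *
ctrl.reach([0.47,-.066,.34],down(-np.pi/2))
c=viewer.capture("wrist"); cv2.imwrite("pics/w1.png",c["image"])
import pickle; pickle.dump(c,open("w1.pkl","wb"))
R,t=cam(c); print(-R.T@t, R[2], ctrl.get_obs()["t"])
E
```

```text
[ 0.53709082 -0.06672008  0.48174353] [-2.65168605e-01  2.34729056e-04 -9.64202031e-01] 2.2917
```

View pics/w1.png

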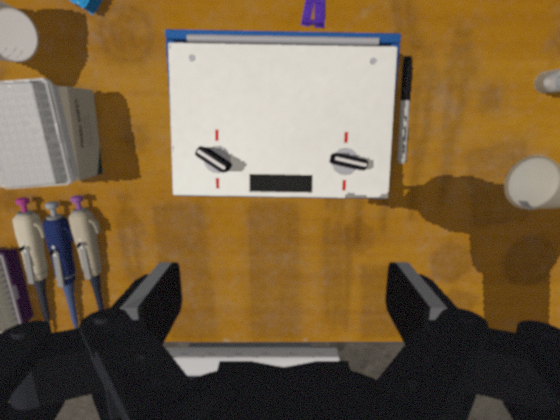

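The wrist view shows red marks at (217,135)/(217,183) and (346,137)/(344,185), the pad at (281,183) and wings near (213,158) and (349,161). Now I'll fit the housing pose and wing angles to sub-pixel accuracy.

```bash
cat > fit.py <<'E'
from h import *
from scipy.optimize import least_squares
from scipy.spatial.transform import Rotation as Ro
def pose(p,ang=.12):
    H=Ro.from_euler('z',p[2]).as_matrix(); o=np.array([p[0],p[1],0])+H@[.08,0,.085]
    return o,H@Ro.from_euler('y',ang).as_matrix()
def feats(c):
    im=c["image"].astype(int); b,g,r=im[...,0],im[...,1],im[...,2]
    white=((im.min(2)>130)).astype(np.uint8)
    n,l,s,ce=cv2.connectedComponentsWithStats(white)
    k=1+np.argmax(np.where((s[1:,3]<220)&(s[1:,1]<150),s[1:,4],0)); x,y,w,h=s[k,:4]
    hull=cv2.convexHull(np.argwhere(l==k)[:,::-1].astype(np.int32))
    mask=cv2.fillConvexPoly(np.zeros(im.shape[:2],np.uint8),hull,1)
    red=((r-np.maximum(b,g)>50)&(mask>0)).astype(np.uint8)
    n,l2,s2,c2=cv2.connectedComponentsWithStats(red)
    big=[tuple(c2[i])+(s2[i,4],) for i in range(1,n) if s2[i,4]>=5]
    pad=((im.max(2)<70)&(mask>0)).astype(np.uint8); n,l3,s3,c3=cv2.connectedComponentsWithStats(pad)
    kp=1+np.argmax(s3[1:,2]) ; return big,c3[kp],s3[kp],hull,(x,y,w,h)
E
python3 - <<'E'
from fit import *
import pickle; c=pickle.load(open("w1.pkl","rb"))
big,pad,ps,hull,bb=feats(c); print(np.round(big,1),pad,ps,bb)
m=sorted([b[:2] for b in big]); L=sorted(m[:2],key=lambda q:q[1]); R=sorted(m[2:],key=lambda q:q[1])
obs=np.array([*L,*R,pad])
def res(p):
    o,C=pose(p); d,e=p[3],p[4]
    P=np.array([[-.125+d,.07,.006],[-.125-e,.07,.006],[-.125+d,-.07,.006],[-.125-e,-.07,.006],[-.15,0,.006]])
    return (proj(c,(C@P.T).T+o)-obs).ravel()
s=least_squares(res,[.54,-.066,0,.025,.025]); print(s.x.round(4),s.fun.round(2))
o,C=pose(s.x); np.save("pose.npy",s.x)
corn=(C@np.array([[-.165,.12,.006],[-.165,-.12,.006],[-.005,-.12,.006],[-.005,.12,.006]]).T).T+o; print(proj(c,corn).round(1))
vis=[]
for y in (.07,-.07):   # rectify at wing-top plane, 0.25 mm/px, up=+x, left=+y
    g=np.array([[-.125+dx,y+dy,.0385] for dx,dy in ((.03,.03),(.03,-.03),(-.03,-.03),(-.03,.03))])
    M=cv2.getPerspectiveTransform(proj(c,(C@g.T).T+o).astype(np.float32),np.float32([[0,0],[240,0],[240,240],[0,240]]))
    w=cv2.warpPerspective(c["image"],M,(240,240),flags=cv2.INTER_CUBIC); w[120,:]=(0,255,0); w[:,120]=(0,255,0); vis.append(w)
cv2.imwrite("pics/rect.png",cv2.resize(np.hstack(vis),None,fx=1.6,fy=1.6))
E
```

```text
[[216.1 134.5  28. ]
 [345.8 137.   32. ]
 [217.  182.7  27. ]
 [343.9 184.7  27. ]] [280.87627696 182.81498297] [251 175  60  16 881] (np.int32(168), np.int32(42), np.int32(230), np.int32(156))
[ 0.533  -0.0647 -0.0175  0.0259  0.026 ] [ 0.4   0.17  0.02 -0.03  0.03 -0.18 -0.07  0.03 -0.39 -0.02]
[[172.1 194.6]
 [388.2 198. ]
 [397.6  45.6]
 [167.2  41.5]]
```

View pics/rect.png

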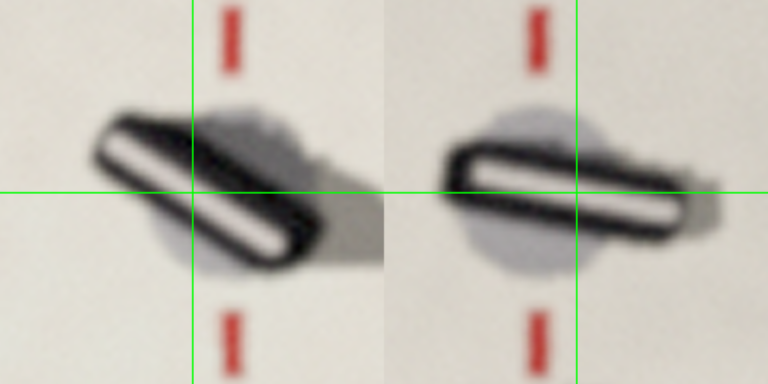

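Residuals are under 0.5 px, the predicted corners match, and both wings sit on the crosshairs. The angles are left ≈1.02 rad and right ≈1.37 rad. Next I'll grip and turn the left fastener, practising the rotation in the air first.

```bash
cat > turn.py <<'E'
from fit import *
import sys
y,th=float(sys.argv[1]),float(sys.argv[2])
o,C=pose(np.load("pose.npy"))
at=lambda h: o+C@[-.125,y,.006+h]
rot=lambda a: C@down(a-np.pi/2)
def st(n):
    s=ctrl.get_obs(); v=C.T@s["tool_rot"][:,1]
    print(n,round(s["t"],2),"F",np.round(s["wrist_force"],1),"a",round(np.arctan2(v[1],v[0])+np.pi/2,3),"op",round(s["opening"],4),"g",np.round(s["grasp_force"],1),"err",np.round((s["tool_pos"]-at(0))@C*1e3,1))
jaws.command_gripper(.045,30)
ctrl.reach(at(.07),rot(0)); st("hover")
ctrl.servo_line(at(.07),rot(th)); st("airturn")
ctrl.servo_line(at(.008),feed=.08); st("down")
jaws.command_gripper(.0,30); st("grip")
for k in (.66,.33,0):
    ctrl.servo_line(at(.008),rot(th*k)); st("turn")
ctrl.wait(.2); st("end")
E
python3 turn.py .07 1.018
```

```text
hover 3.52 F [0.4 0.1 1.2] a -0.0 op 0.045 g 0.0 err [ 0.4 -0.7 71. ]
airturn 4.69 F [0.5 0.3 0.6] a 1.016 op 0.0454 g 0.0 err [ 0.2 -0.4 70.7]
down 5.62 F [0.5 0.5 0.5] a 1.018 op 0.0448 g 0.0 err [0.3 0.1 8.3]
grip 6.01 F [-1.3  0.6  5.1] a 1.018 op 0.0112 g 35.9 err [0.1 0.1 8.4]
turn 6.51 F [-1.1 -1.   5.2] a 0.675 op 0.0113 g 36.0 err [0.1 0.  8.2]
turn 6.99 F [-1.8 -0.5  4.2] a 0.339 op 0.0112 g 36.0 err [ 0.1 -0.   8.1]
turn 7.47 F [-0.6 -0.2  4.7] a 0.003 op 0.0113 g 36.0 err [ 0.1 -0.1  8.1]
end 7.67 F [-1.4 -0.3  4.4] a 0.003 op 0.0112 g 36.0 err [ 0.1 -0.2  8.1]
```

```bash
python3 - <<'E'
from fit import *
jaws.command_gripper(.045); p=ctrl.get_obs()["tool_pos"]; o,C=pose(np.load("pose.npy"))
ctrl.servo_line(p+C@[0,0,.065],feed=.15)
E
sed -i 's/^for k in/ctrl.servo_line(at(.0095),feed=.03); st("ease")\nfor k in/; s/at(.008),rot(th\*k)/at(.0095),rot(th*k)/' turn.py
python3 turn.py -.07 1.369 && python3 - <<'E'
from fit import *
jaws.command_gripper(.045); s=ctrl.get_obs(); p=s["tool_pos"]; o,C=pose(np.load("pose.npy"))
ctrl.servo_line(p+C@[0,0,.065],feed=.15)
ctrl.reach([0.47,-.066,.34],down(-np.pi/2))
c=viewer.capture("wrist"); print(ctrl.get_obs()["t"])
vis=[]
for y in (.07,-.07):
    g=np.array([[-.125+dx,y+dy,.0385] for dx,dy in ((.03,.03),(.03,-.03),(-.03,-.03),(-.03,.03))])
    M=cv2.getPerspectiveTransform(proj(c,(C@g.T).T+o).astype(np.float32),np.float32([[0,0],[240,0],[240,240],[0,240]]))
    w=cv2.warpPerspective(c["image"],M,(240,240),flags=cv2.INTER_CUBIC); w[120,:]=(0,255,0); w[:,120]=(0,255,0); vis.append(w)
cv2.imwrite("pics/rect2.png",cv2.resize(np.hstack(vis),None,fx=1.6,fy=1.6))
E
```

```text
hover 9.52 F [-0.3  1.2  0.1] a -0.002 op 0.045 g 0.0 err [-0.2 -0.6 69.6]
airturn 11.03 F [-0.4  0.6  0.7] a 1.369 op 0.045 g 0.0 err [ 0.1  0.4 70.1]
down 11.96 F [ 0.2 -0.1  0.4] a 1.369 op 0.0448 g 0.0 err [0.3 0.  8.4]
grip 12.35 F [-1.  -0.3  3.9] a 1.369 op 0.0114 g 35.9 err [ 0.  -0.   8.4]
ease 12.6 F [  1.7   0.1 -11.2] a 1.369 op 0.0115 g 33.7 err [-0.   0.   8.9]
turn 13.22 F [  2.7  -1.3 -16.8] a 0.906 op 0.0112 g 33.0 err [0. 0. 9.]
turn 13.82 F [  3.3  -2.9 -21.5] a 0.455 op 0.0114 g 32.4 err [-0.  -0.1  9.1]
turn 14.42 F [  3.5  -3.2 -21.1] a 0.002 op 0.0113 g 32.2 err [ 0.1 -0.1  9.2]
end 14.62 F [  5.4  -2.7 -21.4] a 0.002 op 0.0114 g 32.2 err [ 0.  -0.1  9.2]
16.4083
```

View pics/rect2.png

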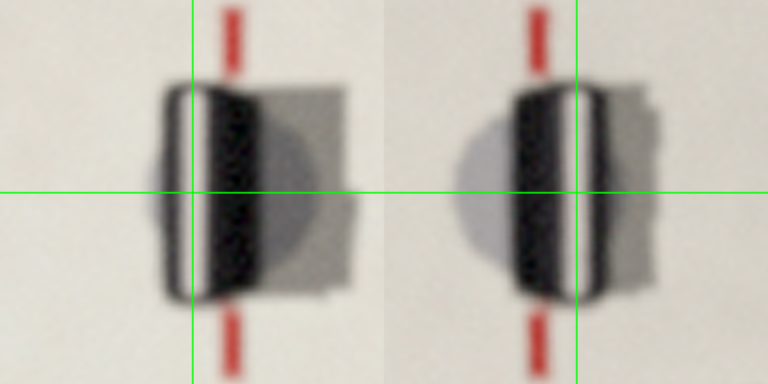

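Both white lines now lie in line with their red marks. Now I'll press the pad with the fingers shut, in steps under force watch.

```bash
python3 - <<'E'
from fit import *
p=np.load("pose.npy"); o,C=pose(p,0); at=lambda z: np.array([*(o+C@[-.15,0,.006])[:2],z]); R=C@down(-np.pi/2)
jaws.command_gripper(0,60)
ctrl.reach(at(.16),R); ctrl.servo_line(at(.113),feed=.1)
f0=ctrl.get_obs()["wrist_force"][2]
def st(z):
    s=ctrl.get_obs(); f=s["wrist_force"][2]-f0; print(round(s["t"],2),round(z,4),"tcp z",round(s["tool_pos"][2],4),"F",round(f,1)); return f
st(.113)
z=.113
while z>.080:
    z-=.003 if z>.095 else .001
    ctrl.servo_line(at(z),feed=.03); ctrl.wait(.1)
    if st(z)>18: break
ctrl.wait(1.0); st(z)
c=viewer.capture("scene"); u,v=proj(c,at(.09))[0].astype(int)
cv2.imwrite("pics/end.png",cv2.resize(c["image"][v-70:v+70,u-90:u+90],None,fx=4,fy=4,interpolation=cv2.INTER_CUBIC))
E
```

```text
18.27 0.113 tcp z 0.1137 F 0.0
18.62 0.11 tcp z 0.1103 F -0.3
18.98 0.107 tcp z 0.1071 F 3.8
19.32 0.104 tcp z 0.1041 F 4.3
19.68 0.101 tcp z 0.1011 F 5.7
20.02 0.098 tcp z 0.0981 F 5.5
20.38 0.095 tcp z 0.0952 F 6.2
20.73 0.094 tcp z 0.0942 F 6.3
21.07 0.093 tcp z 0.0932 F 5.6
21.43 0.092 tcp z 0.0922 F 6.8
21.77 0.091 tcp z 0.0912 F 6.8
22.12 0.09 tcp z 0.0907 F 16.4
22.48 0.089 tcp z 0.0903 F 28.0
23.48 0.089 tcp z 0.0904 F 28.9
```

View pics/end.png

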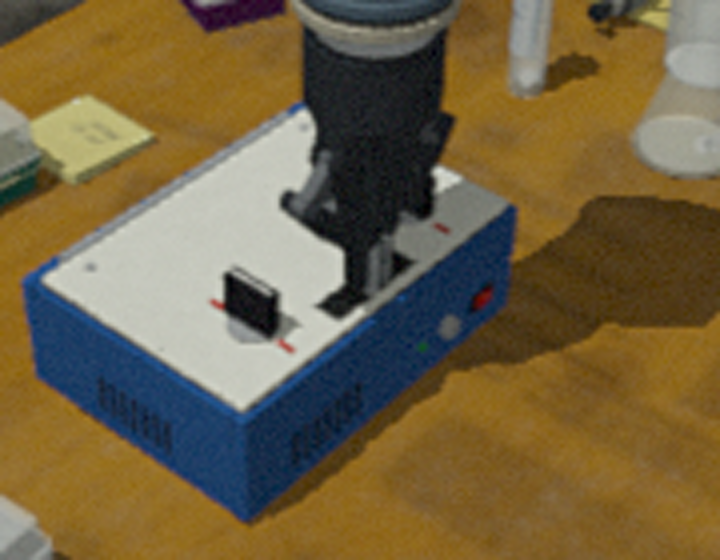

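The cover is flush on the frame and the fingertips are on the pad. The force jumped at 91 mm, which is the stop. I'll ease the push slightly and hand in.

```bash
python3 - <<'E'
from fit import *
o,C=pose(np.load("pose.npy"),0); q=o+C@[-.15,0,.006]; q[2]=.0895
ctrl.servo_line(q,feed=.03); ctrl.wait(.3)
s=ctrl.get_obs(); print(s["t"],s["wrist_force"],s["tool_pos"])
print(job.finish_job())
E
```

```text
24.075 [-6.84902636 -0.25632963 22.09721807] [ 0.46250867 -0.06353313  0.0905344 ]
the job is handed in; nothing more can be done
None
```

Both fasteners are lined up with their red marks, and I handed the job in at about 24 s with the gripper still holding the cover flush at about 22 N; the flask, tube and beaker were not touched.

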